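# Click the two bottle stops home

### The arm

A 6-joint arm with a two-finger parallel gripper is mounted at the origin on a cart in front of the work surface, level with it; the furniture and walls round the work are solid. World frame = base frame: x ahead of the robot, y to its left, z up, the work surface at z = 0. Lengths are in m, angles in rad, forces in N, time in s.
With the tool pointing down it reaches from about 0.3 to 0.775 m from the base axis. Payload 14.6 kg.
Tool frame: the origin (TCP) lies midway between the tips of the shut fingers; the grasp point (between the pads) lies 19 mm behind it (ctrl.grip_depth is the z of the grasp point in the tool frame, in m); z points along the fingers, y is the line along which they close (so a half turn about z gives the same grasp; the last joint's range is limited). The gripper opens to 94 mm and grips with 3 to 60 N. Pads are 16 mm wide; open, the fingers measure 119 mm over their backs; the gripper's body (75 mm by 177 mm) begins 78 mm behind the grasp point.
Start: joints at [-1.364, 0.3, 1.521, -0, 1.321, -0.067], TCP at [0.149, -0.53, 0.167] pointing down, gripper open.
Joint ranges: [-3.03, 3.03], [-0.79, 2.21], [0.23, 2.52], [-1.04, 4.18], [0, 3.07], [-2.55, 2.55]. Speed limits (rad/s): [2.22, 2.22, 2.57, 3.14, 3.14, 3.14].

### API

Orientations are given as [roll, pitch, yaw] about the fixed x, y, z axes, in that order (R = Rz(yaw) Ry(pitch) Rx(roll)).
In Python, from station import ctrl gives the robot as it stands. The module is installed in compiled form; this text tells all that it offers.
- The arm moves only by the tool carry_out, never from a script. Its argument "commands" is a list of rows, each a list of 3 entries, a list of its own where there are three numbers: the closure, from 0 (fully open) to 1 (shut), then the shift along the tool's x, y, z in mm, then the turn, a rotation vector about the tool's x, y, z in rad. In form: [[gripper, [tx, ty, tz], [wx, wy, wz]], ...]. A call has 1 to 10 rows; each row shifts and turns the commanded pose from where the row before left it, along the tool's axes as they then stand; what a row does not reach is not made up. A row lasts 1/8 s, in which the tool goes at most 62.5 mm and 10.7 degrees, less where a joint would pass 70% of its speed; a pose out of reach is approached as far as the arm can. A call with a gripper value outside its range is refused whole. The fingers move at their own pace and stop on an object; "squeeze" is the grip in N (left out, the last holds). Time passes only in rows, so rows that do not move let the fingers close. It gives the time, the measured TCP pose, the force, the opening and the grip force at its end, in the units of the state.
- ctrl.get_obs(): the state, without advancing time (a new reading comes with each control period).
- ctrl.camera(name): name is "side" or "top" or "wrist"; returns a dict with "img" (384x512x3 uint8, blue, green, red), "camera_matrix" (3x3 intrinsics, pixels), "k1" (the pictures are not rectified: a ray, as slopes to the right and down, at radius r is drawn at 1 + k1 r^2 times it, then the intrinsics apply), "rvec" (rotation vector, rad) and "tvec" (3), from world to camera coordinates, as OpenCV has them. Camera axes: x right, y down, z forward; pixel columns grow to the right and rows downward; lengths in m; the calibration is good to about 2 mm. A picture is of the moment at which its call begins. There is no depth.
- ctrl.hand_in(): hands the job in; it is judged then, once.
Trained networks look in the newest picture that a camera, given by its name, has taken for a name from the list of things; names that differ only in an ending like _2 or _b are one class to them, and where a whole thing is asked for, a point or a joint stands for the part that bears it (a point fixed in the world has none). Each returns a list of dicts, best first, with "score" (0 to 1); they miss things now and then, are a little off and sometimes report something else, mostly with a low value. They report only what shows in the picture. A call takes as long as a camera call.
- ctrl.outline_of(thing, camera): "region" (384x512 bool, what is visible of it).
- ctrl.place_of(thing, camera): "at" ([x, y, z] in m, in world coordinates, good to about 4 mm: a listed point, or the origin of a listed thing).
The state is a dict: "time_s": time; "qpos": joint angles; "joint_vel": joint speeds; "tau": joint torques, N m; "ee_pos": TCP position; "eef_rot": TCP orientation; "force": force on the tool from outside, world axes, zero at the start; "moment": the same for the moment, N m; "grip_width": finger opening in m; "grip_force": force on a finger pad.
Only numpy, scipy, OpenCV 4.12 (cv2) and the standard library are available. Lean on these libraries where they do the work, as an engineer would, in place of code of your own. Each camera call takes 0.05 s, during which the arm holds its last target. There are 200 camera calls.

### The job

Secure the little bottle lying in the cradle: push each of the two sliding stops along the rail toward the bottle until it clicks into its notch, and leave both clicked in. Push only from the outside, with the fingertips off the inner faces that look at the bottle: grip and pinch nothing. Do not shove a stop past its notch into the bottle, and leave the bottle and the other things where they are.

Things in the scene. Friction and masses are not known exactly. Their poses are not given: they have to be found in the camera images.
- cradle: Bottle cradle: a fixed dark oak board 130 (x) x 450 (y) x 18 mm; origin at the centre of its underside; x points away from the robot, y along the rail to the left, at most 15 degrees askew to the world. A steel rail runs along y at x = -40 mm, its top at z = 38 mm. The bottle lies in a wooden V trough behind it, its axis at x = +28, z = 53 mm.
- little_bottle: Small stoppered liqueur bottle, 47 mm diameter, 166 mm long, loose, lying along the rail in the trough; origin at the centre of its base (right end), its z axis along the bottle to the mouth (left end). About 0.24 kg.
- index_strip: Brass strip on the rail, placed differently along it each time; origin at its middle, on the rail's top, axes as the cradle. 99 mm left and right of its middle it has a V notch, 9 mm wide, between two humps 4.5 mm high: from outside a gentle ramp (36 mm long), a 4 mm crest, the notch, and a second crest on the bottle's side.
- left_notch (a point): bottom of the left stop's notch, on the rail's top; y along the rail to the left
- right_notch (a point): bottom of the right stop's notch, on the rail's top; y along the rail to the left
- left_stop (a joint): travel of the left stop along the rail, m; 0 at the rail's left end, growing as it is pushed right, toward the bottle (to 0.13). It slides with about 2 N and climbs the ramp with 3 to 5 N (single noisy readings up to 9 N); then the ball drops into the notch: the force falls away, the stop snaps ahead up to 4 mm, its brass pin sinks. From there, forcing it out of the notch takes about 12 N.
- right_stop (a joint): travel of the right stop along the rail, m; 0 at the rail's right end, growing as it is pushed left, toward the bottle (to 0.13). Forces and click as for the left stop.
- left_ball (a point): foot of the sprung ball under the left stop: on the rail's top, in the mid plane of its plate. The stop is clicked in when this is at left_notch. The stop is an aluminium carriage on the rail, 50 mm long, topped by an upright wooden plate across it, 10 mm thick along the rail, 100 mm wide (10 mm to the robot's side of the rail's line, 90 mm beyond), top edge 97 mm above the table.
- right_ball (a point): the same point of the right stop, a mirror image of the left one
- left_push (a point): point on the outer (left) face of the left stop's plate, above the rail, 88 mm above the table; push here to the right. The face goes down to 60 mm over the table above the carriage.
- right_push (a point): point on the outer (right) face of the right stop's plate, 88 mm above the table; push here to the left
- left_pad: inner board (5 mm, on short springs, gives 1.5 mm) of the left stop's plate, facing the bottle, with a round cork pad that stands about 8 mm short of the bottle when the stop is clicked in; not to be touched by the fingers; origin as left_ball
- right_pad: inner board of the right stop's plate, as on the left; not to be touched by the fingers; origin as right_ball
- cork_upright: loose wine cork standing on end behind the cradle, 24 mm diameter, 46 mm high; origin at the centre of its underside
- cork_lying: loose wine cork lying behind the cradle, 51 x 37 x 24 mm; origin at the centre of its underside
- stopper: loose ribbed bottle stopper standing behind the cradle, 35 mm wide, 48 mm high; origin at the centre of its underside
- cork_round: loose mushroom-headed cork standing in front of the cradle, 35 mm diameter, 47 mm high; origin at the centre of its underside
- cork_front: loose wine cork lying in front of the cradle, 41 x 51 x 24 mm; origin at the centre of its underside

How it is judged:
By the outcome, as a careful person would: the job done as asked, in the order asked, and still so for the second after the job is handed in, with the robot touching nothing.
It also fails if it takes over 58 s, if anything falls off the work surface, if the arm or the gripper's body presses on something with over 40 N, if the wrist force passes 120 N, or if a joint passes its speed limit or range.

## Working session

There is one attempt and no reset: what is moved stays moved. The work goes in short steps, Python scripts to look and compute and a tool call to move; the robot and the scene stay as the last step left them, time stands still between calls to the robot, and variables do not carry over. Pictures are saved under pics/ and viewed, at most 10 in all, crops included, and the job is handed in when it is done.

Besides the shell and the picture viewer there is one more tool, called after ">>>" in YAML: its name, and indented under it one key for each argument. carry_out: Moves the arm, as the interface text tells. Its arguments: {"type":"object","properties":{"commands":{"type":"array","items":{"type":"array"}},"squeeze":{"type":"number"}},"required":["commands"]}

```bash
mkdir -p pics; cat > h.py <<'E'
from station import ctrl
import numpy as np, cv2
E
python3 - <<'E'
from h import *
o=ctrl.get_obs(); print({k:np.round(v,3) for k,v in o.items()})
ims=[]
for c in("top","side"):
    d=ctrl.camera(c); cv2.imwrite(f"pics/{c}0.png",d["img"])
    for t in("cradle","index_strip","left_notch","right_notch","left_ball","right_ball","left_push","right_push","little_bottle","cork_upright","cork_lying","stopper","cork_round","cork_front"):
        print(c,t,[(round(r["score"],2),np.round(r["at"],3).tolist()) for r in ctrl.place_of(t,c)[:2]])
E
```

```text
{'time_s': np.float64(0.0), 'qpos': array([-1.364,  0.301,  1.522,  0.   ,  1.321, -0.067]), 'joint_vel': array([-0.   ,  0.   , -0.001,  0.001, -0.   , -0.001]), 'tau': array([ 0.0000e+00, -5.3181e+01, -3.5274e+01,  7.1000e-02,  2.4000e-02,
       -0.0000e+00]), 'ee_pos': array([ 0.149, -0.529,  0.167]), 'eef_rot': array([-3.14 , -0.   ,  0.274]), 'force': array([-0.77 , -0.173, -0.16 ]), 'moment': array([0.005, 0.003, 0.019]), 'grip_force': np.float64(0.0), 'grip_width': np.float64(0.094)}
top cradle [(0.6, [0.569, -0.019, -0.002])]
top index_strip []
top left_notch [(0.65, [0.528, 0.086, 0.041]), (0.61, [0.535, -0.206, 0.038])]
top right_notch [(0.66, [0.53, -0.109, 0.039])]
top left_ball [(0.89, [0.525, 0.164, 0.039])]
top right_ball [(0.92, [0.535, -0.204, 0.038])]
top left_push [(0.9, [0.519, 0.166, 0.088]), (0.71, [0.665, -0.07, 0.004])]
top right_push [(0.55, [0.535, -0.208, 0.089])]
top little_bottle [(0.71, [0.602, -0.097, 0.058]), (0.62, [0.524, 0.164, 0.037])]
top cork_upright [(0.43, [0.665, -0.071, 0.005]), (0.22, [0.517, 0.168, 0.09])]
top cork_lying [(0.48, [0.674, 0.
[... 248 characters left out ...]
57, [0.526, -0.011, 0.043])]
side left_notch [(0.74, [0.525, 0.085, 0.042]), (0.68, [0.568, -0.022, 0.0])]
side right_notch [(0.54, [0.532, -0.108, 0.039])]
side left_ball [(0.75, [0.525, 0.16, 0.036])]
side right_ball [(0.78, [0.533, -0.2, 0.037]), (0.73, [0.531, -0.107, 0.037])]
side left_push [(0.86, [0.52, 0.165, 0.085]), (0.46, [0.527, 0.161, 0.036])]
side right_push [(0.71, [0.531, -0.207, 0.087])]
side little_bottle [(0.84, [0.597, -0.091, 0.055])]
side cork_upright [(0.66, [0.663, -0.073, 0.004])]
side cork_lying [(0.44, [0.672, 0.03, -0.001])]
side stopper [(0.64, [0.664, 0.105, 0.001])]
side cork_round [(0.88, [0.456, 0.083, 0.002])]
side cork_front [(0.85, [0.456, 0.174, -0.003])]
```

View pics/top0.png

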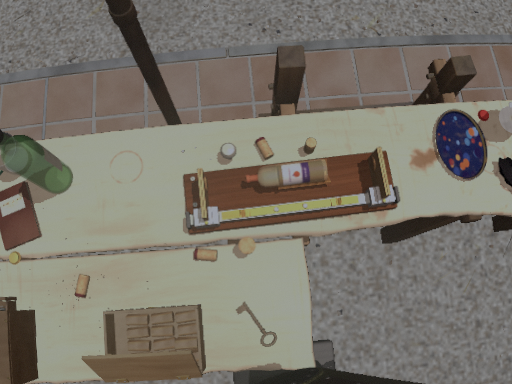

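View pics/side0.png

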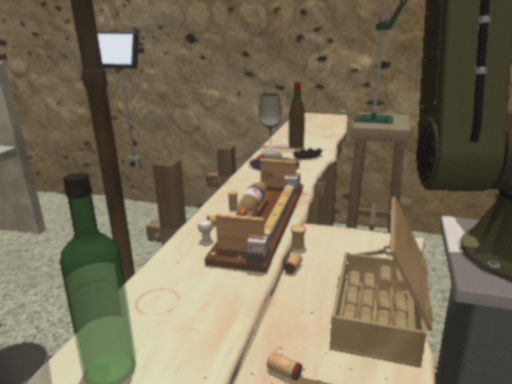

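The top view shows the cradle from about (185,225) to (395,205). The left plate is near (203,195), the right plate near (382,172) and the bottle near (290,175). The two cameras agree: cradle yaw is about 0.025 rad, the right stop has about 92 mm to go and the left about 76 mm. I'll push with shut fingers, right stop first.

>>> carry_out:
  commands:
    - [1,[0,0,0],[0,0,0.125]]
    - [1,[0,0,0],[0,0,0.125]]
    - [1,[40,-27,0],[0,0,0]]
    - [1,[40,-27,0],[0,0,0]]
    - [1,[40,-27,0],[0,0,0]]
    - [1,[40,-27,0],[0,0,0]]
    - [1,[40,-27,0],[0,0,0]]
    - [1,[40,-27,0],[0,0,0]]
    - [1,[40,-27,0],[0,0,0]]
    - [1,[40,-27,0],[0,0,0]]

```text
time_s: 2.75
ee_pos: [0.4647, -0.3049, 0.1674]
eef_rot: [3.141, -0.0, 0.024]
force: [-0.3, -0.2, 0.7]
grip_width: 0.0005
grip_force: 0.0
```

>>> carry_out:
  commands:
    - [1,[35,-26,0],[0,0,0]]
    - [1,[35,-26,0],[0,0,0]]
    - [1,[0,0,30],[0,0,0]]
    - [1,[0,0,30],[0,0,0]]
    - [1,[0,0,30],[0,0,0]]
    - [1,[0,0,0],[0,0,0]]

```text
time_s: 3.5
ee_pos: [0.5312, -0.2517, 0.0755]
eef_rot: [-3.14, 0.003, 0.024]
force: [0.5, -0.1, 0.9]
grip_width: 0.0003
grip_force: 0.0
```

```bash
python3 - <<'E'
from h import *
o=ctrl.get_obs(); print(o["ee_pos"],o["force"])
for c in("top","side","wrist"):
    d=ctrl.camera(c); cv2.imwrite(f"pics/{c}1.png",d["img"])
    for t in("left_notch","right_notch","left_ball","right_ball","left_push","right_push","index_strip","little_bottle"):
        print(c,t,[(round(r["score"],2),np.round(r["at"],4).tolist()) for r in ctrl.place_of(t,c)[:2]])
E
```

```text
[ 0.53120454 -0.25173817  0.07545952] [ 0.51503851 -0.07365789  0.88309264]
top left_notch [(0.68, [0.5287, 0.0868, 0.0372])]
top right_notch [(0.95, [0.5326, -0.1071, 0.0378])]
top left_ball [(0.71, [0.5233, 0.1624, 0.0394])]
top right_ball [(0.79, [0.5362, -0.2007, 0.0411])]
top left_push [(0.64, [0.5189, 0.1679, 0.0895])]
top right_push [(0.64, [0.5351, -0.206, 0.0849])]
top index_strip [(0.77, [0.5322, -0.0112, 0.0359])]
top little_bottle [(0.65, [0.6022, -0.0934, 0.0535]), (0.3, [0.53, -0.0122, 0.0383])]
side left_notch [(0.83, [0.5254, 0.0867, 0.0388])]
side right_notch [(0.77, [0.5325, -0.109, 0.0355]), (0.51, [0.5362, -0.2024, 0.0351])]
side left_ball [(0.8, [0.5264, 0.1582, 0.0356]), (0.34, [0.4574, 0.0877, 0.0011])]
side right_ball [(0.82, [0.5327, -0.2001, 0.0417])]
side left_push [(0.68, [0.5213, 0.1641, 0.0876])]
side right_push [(0.89, [0.5312, -0.2078, 0.0859])]
side index_strip [(0.71, [0.5287, -0.0066, 0.0414])]
side little_bottle [(0.72, [0.5998, -0.0928, 0.0528])]
wrist left_notch []
wrist right_notch [(0.93, [0.5334, -0.1062, 0.0365])]
wrist left_ball []
wrist right_ball [(0.58, [0.5324, -0.1997, 0.0343])]
wrist left_push []
wrist right_push [(0.81, [0.5383, -0.2081, 0.0898])]
wrist index_strip []
wrist little_bottle [(0.87, [0.5967, -0.0926, 0.0533])]
```

View pics/wrist1.png

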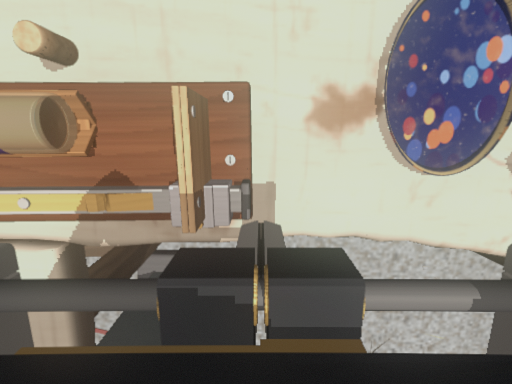

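The wrist picture shows the shut fingertips at about (262,222), just outside the right plate (185–210, 90–230) and near its robot-side end. I'll shift +7 mm in x for a full hold on the face, then advance.

>>> carry_out:
  commands:
    - [1,[7,0,0],[0,0,0]]
    - [1,[0,-8,0],[0,0,0]]
    - [1,[0,-8,0],[0,0,0]]
    - [1,[0,-5,0],[0,0,0]]
    - [1,[0,-5,0],[0,0,0]]
    - [1,[0,-5,0],[0,0,0]]
    - [1,[0,-4,0],[0,0,0]]
    - [1,[0,-4,0],[0,0,0]]
    - [1,[0,-4,0],[0,0,0]]
    - [1,[0,-4,0],[0,0,0]]

```text
time_s: 6.1
ee_pos: [0.5381, -0.2049, 0.0772]
eef_rot: [-3.142, 0.0, 0.024]
force: [0.6, 0.2, 0.1]
grip_width: 0.0009
grip_force: 0.0
```

```bash
cat >> h.py <<'E'
def look(tag,things,cams=("top","wrist","side")):
    o=ctrl.get_obs(); print(o["time_s"],np.round(o["ee_pos"],4),np.round(o["force"],1))
    for c in cams:
        d=ctrl.camera(c); cv2.imwrite(f"pics/{c}{tag}.png",d["img"])
        for t in things:
            print(c,t,[(round(r["score"],2),np.round(r["at"],4).tolist()) for r in ctrl.place_of(t,c)[:1]])
E
python3 -c "
from h import *
look('2',['right_ball','right_push','right_notch'])"
```

```text
6.1 [ 0.5381 -0.2049  0.0772] [0.6 0.2 0.1]
top right_ball [(0.54, [0.536, -0.2031, 0.0363])]
top right_push [(0.58, [0.5366, -0.2071, 0.0882])]
top right_notch [(0.89, [0.5308, -0.1059, 0.038])]
wrist right_ball [(0.92, [0.5336, -0.1979, 0.0341])]
wrist right_push [(0.9, [0.5353, -0.2075, 0.088])]
wrist right_notch [(0.88, [0.5299, -0.1072, 0.0348])]
side right_ball [(0.6, [0.5276, -0.0114, 0.0427])]
side right_push [(0.59, [0.5328, -0.2027, 0.0902])]
side right_notch [(0.6, [0.5307, -0.1073, 0.0381])]
```

View pics/wrist2.png

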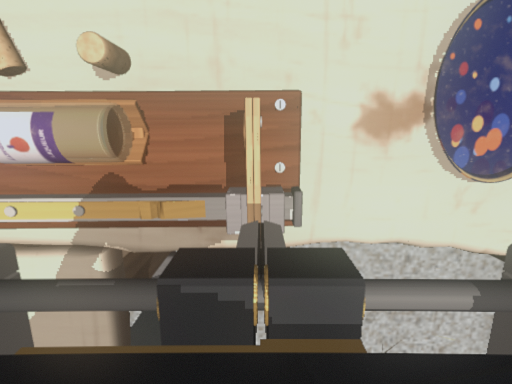

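```bash
cat >> h.py <<'E'
def proj(d,P):
    P=np.atleast_2d(np.array(P,float))
    k=np.array([d["k1"],0,0,0]); 
    return cv2.projectPoints(P,np.array(d["rvec"],float),np.array(d["tvec"],float),np.array(d["camera_matrix"],float),k)[0][:,0]
E
python3 - <<'E'
from h import *
d=ctrl.camera("wrist"); R=cv2.Rodrigues(np.array(d["rvec"],float))[0]; print("campos",-R.T@np.ravel(d["tvec"]), "axes",R.round(2).tolist())
p=ctrl.get_obs()["ee_pos"]; print(p)
print("tcp",proj(d,p), "z+19",proj(d,p+[0,0,.04]))
for yb in(-.2015,):
  for z in(.06,.097):
    print(z,proj(d,[[.534-.010,yb-.005,z],[.534-.010,yb+.005,z],[.534+.09,yb-.005,z],[.534+.09,yb+.005,z],]).round().tolist())
cv2.imwrite("pics/crop.png",cv2.resize(d["img"][150:270,180:340],None,fx=5,fy=5,interpolation=cv2.INTER_CUBIC))
E
```

```text
campos [ 0.60308704 -0.20317288  0.29520676] axes [[0.02, -1.0, 0.0], [-0.97, -0.02, 0.23], [-0.23, -0.01, -0.97]]
[ 0.53809148 -0.20519047  0.07724578]
tcp [[260.96121672 216.72835639]] z+19 [[261.0812782  234.40774658]]
0.06 [[262.0, 227.0], [250.0, 227.0], [265.0, 104.0], [252.0, 103.0]]
0.097 [[262.0, 243.0], [249.0, 243.0], [266.0, 98.0], [251.0, 98.0]]
```

View pics/crop.png

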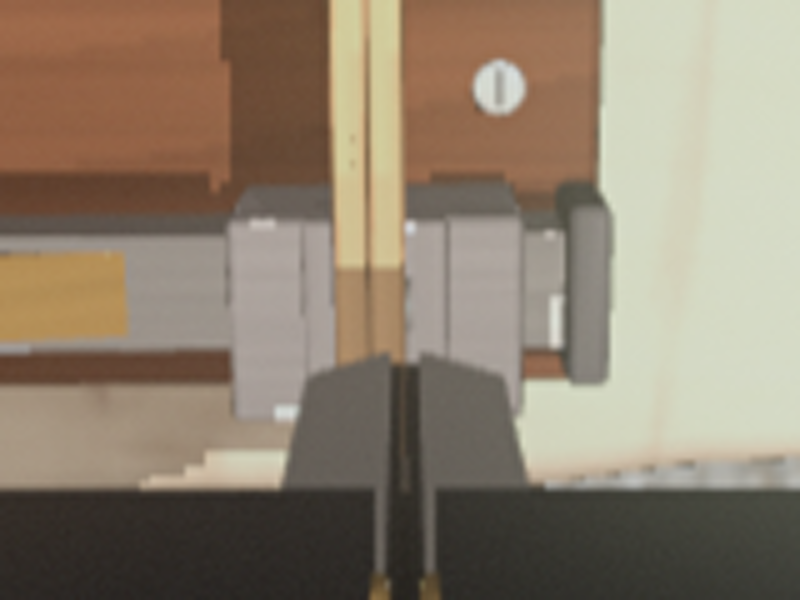

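```bash
python3 - <<'E'
from h import *
p=ctrl.get_obs()["ee_pos"]; out=[]
for c in("top","side"):
    d=ctrl.camera(c); q=proj(d,[p,p+[0,0,.04],[.524,-.203,.097],[.624,-.205,.097],[.524,-.203,.06]]); print(c,q.round(1).tolist())
    u,v=q[0].astype(int); s=30; print(u,v)
    out.append(cv2.resize(d["img"][v-s:v+s,u-s:u+s],(400,400),interpolation=cv2.INTER_CUBIC))
cv2.imwrite("pics/c3.png",np.hstack(out))
E
```

```text
top [[386.8, 190.7], [392.8, 186.0], [389.8, 195.4], [382.7, 147.2], [384.4, 199.4]]
386 190
side [[291.4, 166.9], [291.5, 153.0], [296.3, 160.7], [261.3, 157.9], [296.1, 173.5]]
291 166
```

View pics/c3.png

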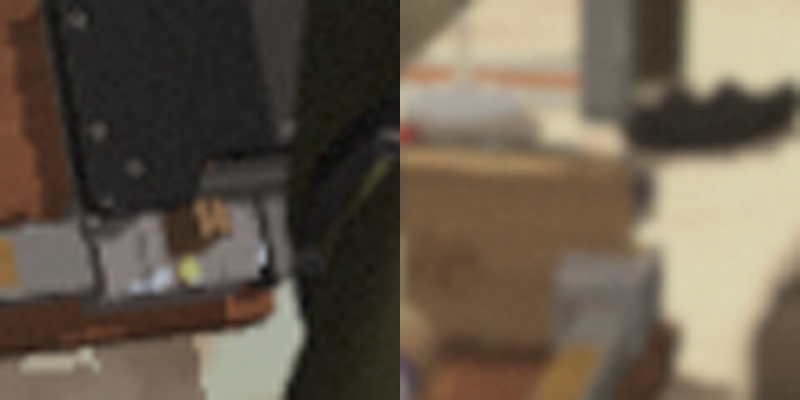

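The side crop (right half) shows the grey finger ending at about (630,115), well above the plate's top edge at row 160. The wrist picture agrees. The visible tips sit about 36 mm above the reported TCP, which explains why I felt no contact. I'll back off, lower and measure again.

>>> carry_out:
  commands:
    - [1,[0,20,0],[0,0,0]]
    - [1,[0,20,0],[0,0,0]]
    - [1,[0,17,0],[0,0,0]]
    - [1,[0,0,12],[0,0,0]]
    - [1,[0,0,12],[0,0,0]]
    - [1,[0,0,10],[0,0,0]]
    - [1,[0,0,0],[0,0,0]]

```text
time_s: 7.72
ee_pos: [0.5391, -0.2615, 0.0422]
eef_rot: [-3.141, 0.002, 0.024]
force: [0.3, 0.9, -0.4]
grip_width: 0.0007
grip_force: 0.0
```

```bash
python3 - <<'E'
from h import *
o=ctrl.get_obs();p=o["ee_pos"]; out=[]; print(p,o["force"],ctrl.grip_depth)
for c in("wrist","side"):
    d=ctrl.camera(c); q=proj(d,[p,p+[0,0,.036]]); print(c,q.round(1).tolist())
    u,v=q[1].astype(int); s=50 if c=="wrist" else 35; print(u,v)
    out.append(cv2.resize(d["img"][v-s:v+s,u-s:u+s],(400,400),interpolation=cv2.INTER_CUBIC))
cv2.imwrite("pics/c4.png",np.hstack(out))
E
```

```text
[ 0.53907897 -0.26145286  0.04216552] [ 0.25417011  0.92180361 -0.36397949] -0.0188
wrist [[261.0, 216.7], [261.0, 232.4]]
261 232
side [[295.1, 172.1], [295.3, 160.3]]
295 160
```

View pics/c4.png

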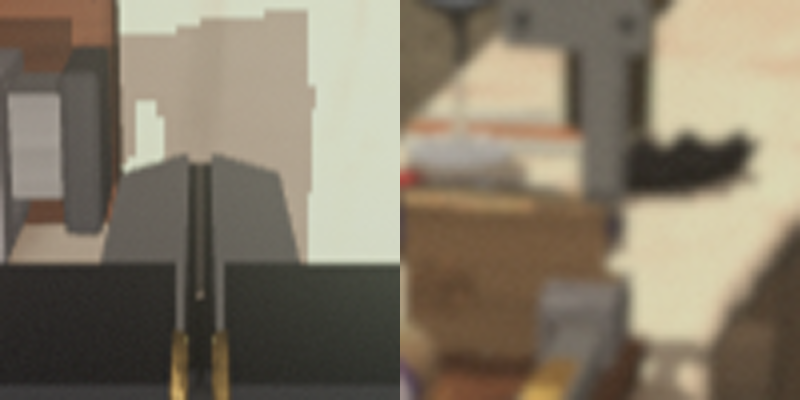

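The finger now hangs outside the plate, with its tip at about z 0.079 (reported z plus 37 mm). The x position agrees in both pictures. I'll go 4 mm lower and advance until contact.

>>> carry_out:
  commands:
    - [1,[0,-10,4],[0,0,0]]
    - [1,[0,-10,0],[0,0,0]]
    - [1,[0,-10,0],[0,0,0]]
    - [1,[0,-5,0],[0,0,0]]
    - [1,[0,-4,0],[0,0,0]]
    - [1,[0,-4,0],[0,0,0]]
    - [1,[0,-4,0],[0,0,0]]
    - [1,[0,-4,0],[0,0,0]]

```text
time_s: 8.82
ee_pos: [0.5382, -0.2113, 0.0393]
eef_rot: [3.141, -0.0, 0.024]
force: [0.3, -3.5, 1.0]
grip_width: 0.0004
grip_force: 1.8
```

```bash
python3 -c "
from h import *
look('5',['right_ball','right_push'],('top','wrist'))"
```

```text
8.825 [ 0.5382 -0.2113  0.0393] [ 0.3 -3.5  1. ]
top right_ball [(0.71, [0.5314, -0.1089, 0.0375])]
top right_push [(0.58, [0.5341, -0.2039, 0.0889])]
wrist right_ball [(0.81, [0.5344, -0.1931, 0.0371])]
wrist right_push [(0.61, [0.5379, -0.2027, 0.0878])]
```

Contact: force is 3.5 N, and the ball is about 18 mm ahead of the TCP. The click is therefore expected at TCP y of about -0.126.

>>> carry_out:
  commands:
    - [1,[0,-6,0],[0,0,0]]
    - [1,[0,-6,0],[0,0,0]]
    - [1,[0,-6,0],[0,0,0]]
    - [1,[0,-6,0],[0,0,0]]
    - [1,[0,-6,0],[0,0,0]]
    - [1,[0,-6,0],[0,0,0]]
    - [1,[0,-6,0],[0,0,0]]
    - [1,[0,-6,0],[0,0,0]]
    - [1,[0,-6,0],[0,0,0]]
    - [1,[0,-5,0],[0,0,0]]

```text
time_s: 10.38
ee_pos: [0.5364, -0.152, 0.0392]
eef_rot: [3.141, 0.001, 0.024]
force: [-3.2, -7.6, 0.4]
grip_width: 0.0004
grip_force: 3.6
```

```bash
python3 -c "
from h import *
look('6',['right_ball','right_push','right_notch','little_bottle'],('wrist','top'))"
```

```text
10.375 [ 0.5364 -0.152   0.0392] [-3.2 -7.6  0.4]
wrist right_ball [(0.6, [0.5325, -0.1357, 0.0367])]
wrist right_push [(0.83, [0.5365, -0.1407, 0.0906])]
wrist right_notch [(0.96, [0.5351, -0.1093, 0.0394])]
wrist little_bottle [(0.71, [0.5975, -0.0895, 0.0558])]
top right_ball [(0.68, [0.5315, -0.1405, 0.0378])]
top right_push [(0.77, [0.531, -0.1409, 0.0896])]
top right_notch [(0.76, [0.5312, -0.1102, 0.0402])]
top little_bottle [(0.92, [0.6025, -0.095, 0.0549])]
```

>>> carry_out:
  commands:
    - [1,[0,-3,0],[0,0,0]]
    - [1,[0,-3,0],[0,0,0]]
    - [1,[0,-3,0],[0,0,0]]
    - [1,[0,-3,0],[0,0,0]]
    - [1,[0,-2,0],[0,0,0]]
    - [1,[0,-2,0],[0,0,0]]

```text
time_s: 11.62
ee_pos: [0.5364, -0.1361, 0.0393]
eef_rot: [3.141, 0.0, 0.024]
force: [-0.2, -2.4, 0.8]
grip_width: 0.0007
grip_force: 1.4
```

>>> carry_out:
  commands:
    - [1,[0,-1,0],[0,0,0]]
    - [1,[0,-1,0],[0,0,0]]

```text
time_s: 11.88
ee_pos: [0.5364, -0.1342, 0.0392]
eef_rot: [3.142, 0.0, 0.024]
force: [-1.5, -3.9, -0.3]
grip_width: 0.0004
grip_force: 2.0
```

>>> carry_out:
  commands:
    - [1,[0,-1,0],[0,0,0]]

```text
time_s: 12.0
ee_pos: [0.5364, -0.133, 0.0392]
eef_rot: [-3.141, 0.0, 0.024]
force: [-0.9, -0.3, -0.2]
grip_width: 0.0004
grip_force: 0.3
```

>>> carry_out:
  commands:
    - [1,[0,-1,0],[0,0,0]]

```text
time_s: 12.12
ee_pos: [0.5364, -0.1318, 0.0392]
eef_rot: [-3.141, 0.0, 0.024]
force: [-0.9, -0.6, 0.2]
grip_width: 0.0002
grip_force: 0.1
```

>>> carry_out:
  commands:
    - [1,[0,-1,0],[0,0,0]]

```text
time_s: 12.25
ee_pos: [0.5364, -0.1309, 0.0392]
eef_rot: [-3.141, -0.0, 0.024]
force: [-0.5, 0.0, 0.1]
grip_width: 0.0005
grip_force: 0.0
```

>>> carry_out:
  commands:
    - [1,[0,-1,0],[0,0,0]]

```text
time_s: 12.38
ee_pos: [0.5363, -0.13, 0.0392]
eef_rot: [-3.141, 0.0, 0.024]
force: [0.7, -0.3, -0.4]
grip_width: 0.0002
grip_force: 0.0
```

The force dropped to zero at TCP y -0.133, so it seems to have clicked. I'll verify it.

```bash
python3 - <<'E'
from h import *
look('7',['right_ball','right_push','right_notch','little_bottle'],('wrist','top'))
d=ctrl.camera('wrist');cv2.imwrite("pics/c7.png",cv2.resize(d["img"][80:270,120:320],(800,600*190*4//600*1) if 0 else (600,570),interpolation=cv2.INTER_CUBIC))
E
```

```text
12.375 [ 0.5363 -0.13    0.0392] [ 0.7 -0.3 -0.4]
wrist right_ball [(0.45, [0.5352, -0.1177, 0.0913])]
wrist right_push [(0.59, [0.5364, -0.1207, 0.0913])]
wrist right_notch []
wrist little_bottle [(0.97, [0.602, -0.0884, 0.0597])]
top right_ball [(0.64, [0.5332, -0.1127, 0.0397])]
top right_push [(0.85, [0.5362, -0.1174, 0.0861])]
top right_notch [(0.57, [0.6665, -0.0697, 0.0047])]
top little_bottle [(0.79, [0.6015, -0.0929, 0.057])]
```

View pics/c7.png

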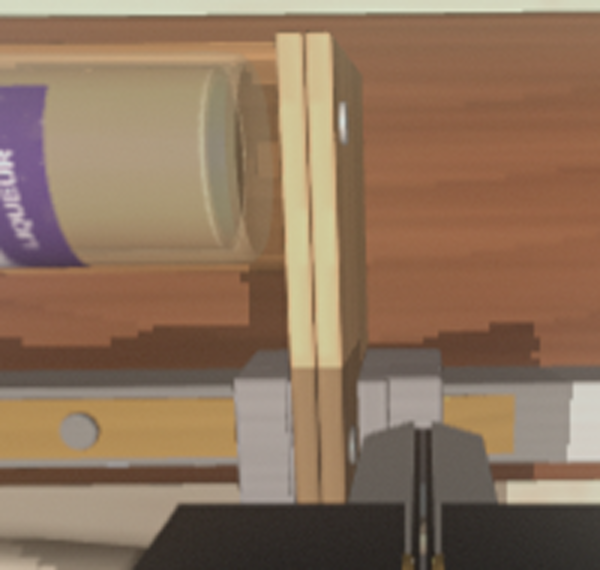

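The wrist crop shows the right stop's plate at (310,200), separate from the finger's left flank at (360,450) and still short of the bottle's base at (250,170). The stop jumped ahead by itself. I'll nudge in half-millimetre steps to confirm the notch holds it.

>>> carry_out:
  commands:
    - [1,[0,-0.5,0],[0,0,0]]

```text
time_s: 13.05
ee_pos: [0.5363, -0.1297, 0.0393]
eef_rot: [-3.142, -0.0, 0.024]
force: [0.5, 0.4, 0.2]
grip_width: 0.0001
grip_force: 0.0
```

>>> carry_out:
  commands:
    - [1,[0,-0.5,0],[0,0,0]]

```text
time_s: 13.18
ee_pos: [0.5363, -0.1291, 0.0393]
eef_rot: [-3.142, -0.0, 0.024]
force: [0.3, -0.1, -0.5]
grip_width: 0.0005
grip_force: 0.0
```

>>> carry_out:
  commands:
    - [1,[0,-0.5,0],[0,0,0]]

```text
time_s: 13.3
ee_pos: [0.5363, -0.1286, 0.0392]
eef_rot: [-3.142, 0.0, 0.024]
force: [0.5, 0.0, 0.5]
grip_width: 0.0005
grip_force: 0.0
```

>>> carry_out:
  commands:
    - [1,[0,-0.5,0],[0,0,0]]

```text
time_s: 13.42
ee_pos: [0.5363, -0.1281, 0.0392]
eef_rot: [-3.142, 0.0, 0.024]
force: [0.7, -1.1, -0.3]
grip_width: 0.0005
grip_force: 0.0
```

>>> carry_out:
  commands:
    - [1,[0,-0.5,0],[0,0,0]]

```text
time_s: 13.55
ee_pos: [0.5363, -0.1276, 0.0392]
eef_rot: [-3.142, -0.0, 0.024]
force: [-0.5, 0.1, 1.0]
grip_width: 0.0002
grip_force: 0.0
```

The free run of over 5 mm puts the right ball at about -0.110, which matches the notch estimate of about -0.1095. The stop is clicked in. Now I'll back off, rise and go over to the left side.

>>> carry_out:
  commands:
    - [1,[0,13,0],[0,0,0]]
    - [1,[0,13,0],[0,0,0]]
    - [1,[0,0,-35],[0,0,0]]
    - [1,[0,0,-35],[0,0,0]]
    - [1,[0,-30,0],[0,0,0]]
    - [1,[0,-40,0],[0,0,0]]
    - [1,[0,-40,0],[0,0,0]]
    - [1,[0,-40,0],[0,0,0]]
    - [1,[0,-40,0],[0,0,0]]
    - [1,[0,-40,0],[0,0,0]]

```text
time_s: 14.8
ee_pos: [0.5316, 0.0767, 0.1093]
eef_rot: [3.142, -0.0, 0.023]
force: [0.4, 0.0, 0.5]
grip_width: 0.0007
grip_force: 0.0
```

>>> carry_out:
  commands:
    - [1,[0,-40,0],[0,0,0]]
    - [1,[0,-40,0],[0,0,0]]
    - [1,[0,-40,0],[0,0,0]]
    - [1,[0,-20,0],[0,0,0]]
    - [1,[0,0,0],[0,0,0]]

```text
time_s: 15.42
ee_pos: [0.5282, 0.2162, 0.109]
eef_rot: [3.141, 0.0, 0.025]
force: [-0.1, -0.9, 0.2]
grip_width: 0.0004
grip_force: 0.0
```

```bash
python3 -c "
from h import *
look('8',['right_ball','left_ball','left_push','left_notch','cork_front'],('wrist','side'))"
```

```text
15.425 [0.5282 0.2162 0.109 ] [-0.1 -0.9  0.2]
wrist right_ball []
wrist left_ball [(0.58, [0.5207, 0.1594, 0.039])]
wrist left_push [(0.85, [0.5187, 0.1698, 0.0821])]
wrist left_notch [(0.94, [0.5239, 0.0893, 0.0404])]
wrist cork_front [(0.61, [0.6708, 0.0304, -0.0014])]
side right_ball [(0.73, [0.5295, -0.1109, 0.0376])]
side left_ball [(0.93, [0.5231, 0.1613, 0.0372])]
side left_push [(0.61, [0.5216, 0.1618, 0.0869])]
side left_notch [(0.54, [0.5276, 0.0869, 0.043])]
side cork_front [(0.78, [0.451, 0.1731, 0.0029])]
```

>>> carry_out:
  commands:
    - [1,[0,0,35],[0,0,0]]
    - [1,[0,0,35],[0,0,0]]
    - [1,[0,10,0],[0,0,0]]
    - [1,[0,10,0],[0,0,0]]
    - [1,[0,8,0],[0,0,0]]
    - [1,[0,5,0],[0,0,0]]
    - [1,[0,5,0],[0,0,0]]
    - [1,[0,5,0],[0,0,0]]
    - [1,[0,5,0],[0,0,0]]

```text
time_s: 17.15
ee_pos: [0.5295, 0.1684, 0.0396]
eef_rot: [-3.141, -0.001, 0.024]
force: [1.5, 4.3, 2.4]
grip_width: 0.0003
grip_force: 2.1
```

```bash
python3 -c "
from h import *
look('9',['left_ball','left_push','left_notch'],('wrist','top'))"
```

```text
17.15 [0.5295 0.1684 0.0396] [1.5 4.3 2.4]
wrist left_ball [(0.9, [0.5206, 0.1536, 0.0393])]
wrist left_push [(0.84, [0.5175, 0.1596, 0.0832])]
wrist left_notch [(0.83, [0.5244, 0.0899, 0.0355])]
top left_ball []
top left_push []
top left_notch [(0.9, [0.5293, 0.086, 0.0393])]
```

>>> carry_out:
  commands:
    - [1,[0,6,0],[0,0,0]]
    - [1,[0,6,0],[0,0,0]]
    - [1,[0,6,0],[0,0,0]]
    - [1,[0,6,0],[0,0,0]]
    - [1,[0,6,0],[0,0,0]]
    - [1,[0,5,0],[0,0,0]]
    - [1,[0,4,0],[0,0,0]]
    - [1,[0,3,0],[0,0,0]]
    - [1,[0,2,0],[0,0,0]]

```text
time_s: 18.68
ee_pos: [0.5304, 0.124, 0.0392]
eef_rot: [-3.141, -0.0, 0.024]
force: [2.9, 5.2, -3.1]
grip_width: 0.0006
grip_force: 2.6
```

>>> carry_out:
  commands:
    - [1,[0,2,0],[0,0,0]]
    - [1,[0,2,0],[0,0,0]]

```text
time_s: 18.92
ee_pos: [0.5305, 0.12, 0.0392]
eef_rot: [-3.141, -0.0, 0.024]
force: [2.2, 6.0, -2.5]
grip_width: 0.0006
grip_force: 2.7
```

>>> carry_out:
  commands:
    - [1,[0,1,0],[0,0,0]]
    - [1,[0,1,0],[0,0,0]]

```text
time_s: 19.18
ee_pos: [0.5305, 0.1181, 0.0393]
eef_rot: [-3.142, -0.0, 0.024]
force: [1.4, 4.3, -2.8]
grip_width: 0.0006
grip_force: 2.3
```

>>> carry_out:
  commands:
    - [1,[0,1,0],[0,0,0]]

```text
time_s: 19.3
ee_pos: [0.5305, 0.1172, 0.0393]
eef_rot: [-3.142, -0.0, 0.024]
force: [1.5, 4.8, -2.3]
grip_width: 0.0007
grip_force: 2.3
```

>>> carry_out:
  commands:
    - [1,[0,1,0],[0,0,0]]
    - [1,[0,1,0],[0,0,0]]

```text
time_s: 19.55
ee_pos: [0.5305, 0.115, 0.0393]
eef_rot: [3.141, -0.0, 0.024]
force: [0.5, -0.1, -0.8]
grip_width: 0.0006
grip_force: 0.6
```

>>> carry_out:
  commands:
    - [1,[0,1,0],[0,0,0]]

```text
time_s: 19.68
ee_pos: [0.5304, 0.1138, 0.0393]
eef_rot: [3.141, 0.0, 0.024]
force: [-0.5, -0.4, 0.3]
grip_width: 0.0006
grip_force: 0.0
```

>>> carry_out:
  commands:
    - [1,[0,1,0],[0,0,0]]

```text
time_s: 19.8
ee_pos: [0.5305, 0.113, 0.0393]
eef_rot: [3.141, 0.0, 0.024]
force: [-1.2, 4.5, 0.1]
grip_width: 0.0003
grip_force: 2.4
```

>>> carry_out:
  commands:
    - [1,[0,1,0],[0,0,0]]

```text
time_s: 19.92
ee_pos: [0.5305, 0.1123, 0.0393]
eef_rot: [-3.141, -0.0, 0.024]
force: [0.5, 0.3, -0.2]
grip_width: 0.0005
grip_force: 0.1
```

```bash
python3 - <<'E'
from h import *
look('10',['left_ball','left_push'],('wrist','top'))
d=ctrl.camera('wrist');cv2.imwrite("pics/c10.png",cv2.resize(d["img"][80:270,200:400],(600,570),interpolation=cv2.INTER_CUBIC))
p=ctrl.get_obs()["ee_pos"]
for yb in(.088,.092,.096): print(yb,proj(d,[[.614,yb+.005,.097],[.614,yb-.005,.097],[.55,yb+.005,.097]]).round(1).tolist())
E
```

```text
19.925 [0.5305 0.1123 0.0393] [ 0.5  0.3 -0.2]
wrist left_ball [(0.61, [0.5214, 0.0937, 0.0403])]
wrist left_push [(0.97, [0.5235, 0.102, 0.0832])]
top left_ball []
top left_push []
0.088 [[301.8, 96.0], [320.9, 96.4], [295.4, 213.8]]
0.092 [[294.1, 95.8], [313.2, 96.3], [288.4, 213.6]]
0.096 [[286.4, 95.6], [305.6, 96.1], [281.4, 213.5]]
```

View pics/c10.png

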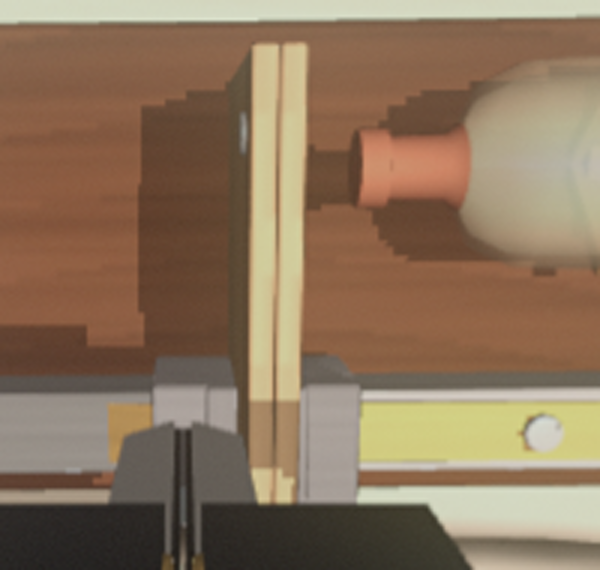

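In the wrist crop the plate's centre line, at crop (275,400), is still against the finger, putting the ball at about 0.095. That is on the crest, roughly 6 mm before the notch. In the earlier right-side picture the plate stood 3–4 mm ahead of the finger, so that stop did snap in. I'll carry on slowly.

>>> carry_out:
  commands:
    - [1,[0,0.6,0],[0,0,0]]

```text
time_s: 20.4
ee_pos: [0.5305, 0.1117, 0.0392]
eef_rot: [-3.142, 0.0, 0.024]
force: [-0.3, -0.8, 0.6]
grip_width: 0.0005
grip_force: 0.0
```

>>> carry_out:
  commands:
    - [1,[0,0.6,0],[0,0,0]]

```text
time_s: 20.52
ee_pos: [0.5306, 0.1111, 0.0392]
eef_rot: [-3.142, 0.0, 0.024]
force: [-0.4, -0.3, -0.6]
grip_width: 0.0005
grip_force: 0.1
```

>>> carry_out:
  commands:
    - [1,[0,0.6,0],[0,0,0]]

```text
time_s: 20.65
ee_pos: [0.5306, 0.1104, 0.0392]
eef_rot: [3.141, 0.0, 0.024]
force: [1.1, 0.4, -0.3]
grip_width: 0.0005
grip_force: 0.0
```

```bash
cat >> h.py <<'E'
def strip(d,lo,hi):
    # plate top strip: bright wood on far part, row band 110..150; report columns
    g=d["img"][110:150].astype(int); m=((g[...,2]>190)&(g[...,0]<190)&(g[...,1]>150)).mean(0)
    c=np.where(m>.5)[0]; c=c[(c>lo)&(c<hi)]; return c.min(),c.max(),c.mean()
E
python3 - <<'E'
from h import *
for f in("10","7","6","5"):
    print(f,strip({"img":cv2.imread(f"pics/wrist{f}.png")},200,330))
look('11',['left_ball','left_push'],('wrist',))
print(strip({"img":cv2.imread("pics/wrist11.png")},200,330))
E
```

```text
10 (np.int64(284), np.int64(300), np.float64(292.0))
7 (np.int64(218), np.int64(235), np.float64(226.52941176470588))
6 (np.int64(219), np.int64(236), np.float64(227.52941176470588))
5 (np.int64(218), np.int64(235), np.float64(226.47058823529412))
20.65 [0.5306 0.1104 0.0392] [ 1.1  0.4 -0.3]
wrist left_ball [(0.7, [0.5228, 0.091, 0.0394])]
wrist left_push [(0.68, [0.5224, 0.0956, 0.0826])]
(np.int64(284), np.int64(301), np.float64(292.5))
```

```bash
python3 - <<'E'
from h import *
def sub(f,x0):
    s=cv2.resize(cv2.imread(f),(200,190),interpolation=cv2.INTER_AREA); im=np.zeros((384,512,3),np.uint8); im[80:270,x0:x0+200]=s; return {"img":im}
print("c7",strip(sub("pics/c7.png",120),200,330)); print("c10",strip(sub("pics/c10.png",200),200,330))
print("now",strip(ctrl.camera("wrist"),200,330), ctrl.get_obs()["ee_pos"])
a=cv2.imread("pics/wrist7.png")[80:270,120:320]
cv2.imwrite("pics/w7.png",cv2.resize(a,(600,570)))
for r in (100,130): 
  print(cv2.imread("pics/wrist7.png")[r,205:240:3].tolist()); print(sub("pics/c7.png",120)["img"][r,205:240:3].tolist())
E
```

```text
c7 (np.int64(214), np.int64(230), np.float64(222.0))
c10 (np.int64(284), np.int64(301), np.float64(292.5))
now (np.int64(287), np.int64(303), np.float64(295.0)) [0.53058743 0.11041249 0.03925902]
[[90, 127, 169], [90, 127, 169], [89, 127, 168], [92, 130, 171], [135, 176, 208], [146, 190, 209], [150, 195, 211], [125, 165, 195], [144, 188, 209], [149, 194, 209], [79, 105, 129], [81, 106, 126]]
[[91, 128, 169], [90, 128, 169], [97, 135, 175], [144, 188, 210], [147, 192, 210], [130, 171, 199], [145, 188, 210], [146, 191, 209], [141, 185, 209], [77, 102, 122], [78, 103, 125], [81, 106, 144]]
[[77, 103, 126], [87, 119, 149], [74, 110, 148], [77, 112, 150], [75, 108, 140], [154, 200, 210], [149, 196, 209], [95, 130, 161], [152, 199, 209], [150, 196, 209], [123, 164, 199], [71, 97, 122]]
[[82, 110, 136], [89, 121, 150], [75, 110, 149], [135, 179, 204], [151, 198, 209], [147, 194, 211], [125, 166, 198], [153, 199, 209], [148, 193, 209], [75, 103, 129], [71, 98, 123], [67, 93, 116]]
```

The left plate is creeping ahead of the still finger (292.5 to 295 px), so it is dropping into the notch, slowly. The right one did the same between two of my pictures. I'll wait half a second and measure again.

>>> carry_out:
  commands:
    - [1,[0,0,0],[0,0,0]]
    - [1,[0,0,0],[0,0,0]]
    - [1,[0,0,0],[0,0,0]]
    - [1,[0,0,0],[0,0,0]]

```text
time_s: 21.35
ee_pos: [0.5306, 0.1105, 0.0393]
eef_rot: [-3.142, -0.0, 0.024]
force: [0.4, 0.0, 0.7]
grip_width: 0.0003
grip_force: 0.0
```

```bash
python3 - <<'E'
from h import *
look('12',['left_ball','left_push','right_ball','right_push'],('wrist','side','top'))
print(strip({"img":cv2.imread("pics/wrist12.png")},200,330),strip(ctrl.camera("wrist"),200,330))
E
```

```text
21.35 [0.5306 0.1105 0.0393] [0.4 0.  0.7]
wrist left_ball [(0.7, [0.5248, 0.0872, 0.0372])]
wrist left_push [(0.76, [0.5224, 0.0935, 0.0836])]
wrist right_ball []
wrist right_push []
side left_ball [(0.88, [0.528, 0.0872, 0.0348])]
side left_push [(0.95, [0.525, 0.0899, 0.086])]
side right_ball [(0.86, [0.5292, -0.1105, 0.0409])]
side right_push [(0.71, [0.5288, -0.1183, 0.0874])]
top left_ball []
top left_push []
top right_ball [(0.95, [0.5338, -0.1121, 0.0383])]
top right_push [(0.56, [0.5307, -0.1184, 0.0871])]
(np.int64(293), np.int64(310), np.float64(301.5)) (np.int64(293), np.int64(310), np.float64(301.5))
```

The left plate ran 5 mm ahead and settled, with its ball at about 0.0875. The ball spacing from the side camera is 198 mm, exactly the notch spacing. I'll withdraw and check once more.

>>> carry_out:
  commands:
    - [1,[0,-15,0],[0,0,0]]
    - [1,[0,-20,0],[0,0,0]]
    - [1,[0,0,-40],[0,0,0]]
    - [1,[0,0,-40],[0,0,0]]
    - [1,[0,0,-40],[0,0,0]]
    - [1,[-40,0,0],[0,0,0]]
    - [1,[-40,0,0],[0,0,0]]
    - [1,[-40,0,0],[0,0,0]]
    - [1,[0,0,0],[0,0,0]]

```text
time_s: 23.28
ee_pos: [0.4083, 0.1437, 0.1598]
eef_rot: [-3.141, -0.001, 0.026]
force: [1.4, -0.6, -0.6]
grip_width: 0.0007
grip_force: 0.0
```

```bash
python3 - <<'E'
from h import *
look('13',['left_ball','right_ball','left_push','right_push','little_bottle','index_strip','cork_upright','stopper','cork_round','cork_front','cork_lying'],('top','side'))
d=cv2.imread("pics/top13.png")[120:270,170:410]; s=cv2.imread("pics/side13.png")[140:290,190:330]
cv2.imwrite("pics/f.png",cv2.resize(np.hstack([d,s]),(800,316),interpolation=cv2.INTER_CUBIC))
E
```

```text
23.275 [0.4083 0.1437 0.1598] [ 1.4 -0.6 -0.6]
top left_ball [(0.8, [0.528, 0.089, 0.0356])]
top right_ball [(0.63, [0.535, -0.1146, 0.0375])]
top left_push []
top right_push [(0.72, [0.5333, -0.1218, 0.0842])]
top little_bottle [(0.77, [0.6019, -0.0963, 0.0532])]
top index_strip [(0.81, [0.53, -0.0093, 0.0394])]
top cork_upright [(0.73, [0.6634, -0.0718, 0.0078])]
top stopper []
top cork_round []
top cork_front [(0.72, [0.5266, 0.0863, 0.0402])]
top cork_lying [(0.69, [0.671, 0.0303, -0.0035])]
side left_ball [(0.86, [0.5284, 0.0859, 0.0373])]
side right_ball [(0.82, [0.5308, -0.1111, 0.0386])]
side left_push [(0.73, [0.5241, 0.0924, 0.0875])]
side right_push [(0.91, [0.5275, -0.1164, 0.0894])]
side little_bottle [(0.81, [0.5986, -0.0919, 0.0535])]
side index_strip [(0.62, [0.5269, -0.0089, 0.0407])]
side cork_upright [(0.49, [0.6611, -0.0703, 0.0025])]
side stopper [(0.71, [0.4504, 0.1746, -0.003])]
side cork_round [(0.9, [0.4574, 0.085, 0.0001])]
side cork_front [(0.66, [0.5271, 0.0877, 0.0382])]
side cork_lying [(0.7, [0.6712, 0.0316, -0.0001])]
```

View pics/f.png

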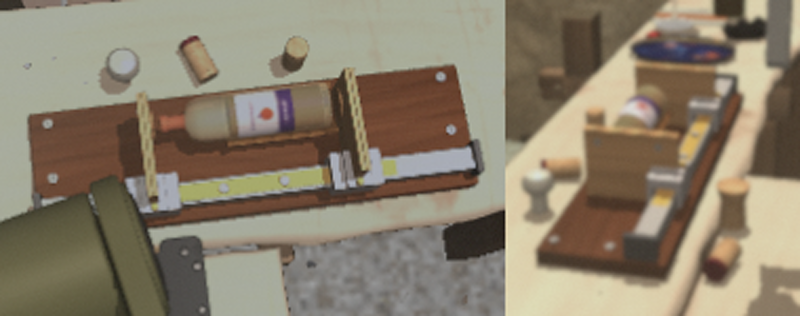

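In the final picture both plates stand just short of the bottle's ends, left at (148,150) and right at (355,120), and the bottle and corks haven't moved. From finger contact plus the free run, the balls are at 0.088 and -0.110, which is the 198 mm notch spacing.

```bash
python3 -c "
from h import *
print(ctrl.hand_in())"
```

```text
the job is handed in; nothing more can be done
None
```

Both stops were pushed in from the outside and, by my measurements, are clicked into their notches (balls 198 mm apart, matching the notch spacing); the bottle and the corks I could re-check had not moved, and the job is handed in after about 24 s.

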